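Make up the stand kit and the sample kit

ROBOT

A 6-joint arm with a two-finger parallel gripper is mounted at the origin on the work surface. World frame = base frame: x ahead of the robot, y to its left, z up, the work surface at z = 0. Lengths are in m, angles in rad, forces in N, time in s.
With the tool pointing down it reaches from about 0.425 to 1.125 m from the base axis. Payload 14.9 kg.
Tool frame: the origin (TCP) lies between the finger pads; the fingertips stand 22 mm ahead of it and the grasp point (between the pads) lies 3 mm ahead of it; z points along the fingers, y is the line along which they close (so a half turn about z gives the same grasp; the last joint's range is limited). The gripper opens to 91 mm and grips with 3 to 60 N. Pads are 32 mm wide; open, the fingers measure 118 mm over their backs; the gripper's body (76 mm by 178 mm) begins 60 mm behind the grasp point.
Start: joints at [-1.26, 0.379, 1.734, -0, 1.028, -0.033], TCP at [0.236, -0.659, 0.236] pointing down, gripper open.
Joint ranges: [-2.77, 2.77], [-0.74, 2.19], [0, 2.66], [-1.06, 4.2], [0.31, 2.87], [-3.08, 3.08]. Speed limits (rad/s): [1.89, 1.89, 2.39, 3.14, 3.14, 3.14].

INTERFACE

Orientations are given as [roll, pitch, yaw] about the fixed x, y, z axes, in that order (R = Rz(yaw) Ry(pitch) Rx(roll)).
In Python, from station import monitor, eyes, arm gives the robot as it stands.
- The arm moves only by the tool arm_command, never from a script. Its argument "increments" is one flat list of numbers, 4 for each row, row after row: the shift along the tool's x, y, z in mm, then the turn about the tool's z in rad. A call has 1 to 12 rows; each row is the pose to reach, as a shift and turn from the pose commanded when the call began, along the tool's axes at that moment; what a row does not reach only later rows make up. A row lasts 1/8 s, in which the tool goes at most 62.5 mm and 10.7 degrees, less where a joint would pass 70% of its speed; a pose out of reach is approached as far as the arm can. A call with a gripper value outside its range is refused whole. "gripper" is the opening, from 0 (shut) to 1 (fully open), set as the call begins (left out, the last holds). The fingers move at their own pace and stop on an object; the grip force is fixed at half the most. Time passes only in rows, so rows that repeat a pose let the fingers close. It gives the time, the measured TCP pose, the force, the opening and the grip force at its end, in the units of the state.
- monitor.get_obs(): the state, without advancing time (a new reading comes with each control period).
- eyes.capture(name): name is "scene" or "top" or "wrist"; returns a dict with "img" (420x560x3 uint8, red, green, blue), "K" (3x3 intrinsics, pixels), "k1" (the pictures are not rectified: a ray, as slopes to the right and down, at radius r is drawn at 1 + k1 r^2 times it, then the intrinsics apply), "R" (3x3) and "t" (3): a world point X has camera coordinates R X + t. Camera axes: x right, y down, z forward; pixel columns grow to the right and rows downward; lengths in m; the calibration is good to about 2 mm. A picture is of the moment at which its call begins. There is no depth.
- arm.finish_job(): hands the job in; it is judged then, once.
The state is a dict: "t": time; "joints": joint angles; "dq": joint speeds; "joint_efforts": joint torques, N m; "eef_pos": TCP position; "orientation": TCP orientation; "ft_force": force on the tool from outside, world axes, zero at the start; "ft_torque": the same for the moment, N m; "finger_gap": finger opening in m; "finger_force": force on a finger pad.
Only numpy, scipy, OpenCV 4.12 (cv2) and the standard library are available. Lean on these libraries where they do the work, as an engineer would, in place of code of your own. Each camera call takes 0.05 s, during which the arm holds its last target. There are 200 camera calls.

TASK

Make up the two kits for the practical. Stand kit, in the long tray with the two notched rests: draw the metal rod out of its horizontal tube and lay it in both notches, roughly centred, and stand the clamp block upright (hole up) in the low-rimmed pocket. Sample kit, in the smaller two-bay tray: stand the bottle upright in the narrow bay and the big jar upright in the wide bay; leave the small jar, the beaker and the blue tip box where they are.

Things in the scene. Friction and masses are not known exactly. Their poses are not given: they have to be found in the camera images.
- rod: Aluminium support rod, round, 12 mm diameter, 220 mm long, 70 g. Origin at its middle, on the axis; x along the rod. At the start it lies loose and level in the tube, 32 to 48 mm of its -x end sticking out of the mouth towards the robot, axis 76 mm above the bench. It slides freely; let go while over half is in the tube, it stays put for a regrasp nearer the mouth.
- rod_tube: Grey horizontal storage tube on a dark stand, fixed; 200 mm long, 34 mm outside, 24 mm inside diameter, far end closed. Origin on the bench straight below the centre of the open mouth; z up. From the mouth it runs along +x (away from the robot), bore axis 81 mm, top 98 mm above the bench; the rod comes out along -x. Nothing of the stand lies in front of the mouth.
- boss: Loose aluminium clamp block: 30 mm (x) by 32 mm (y) by 34 mm high, round dark hole in its top, thumb screw with dark knob on its +y side (in y the block spans -22 to +10 mm, the screw to +24 mm). Origin at the underside; z up. 110 g.
- bottle: Loose white bottle, narrow-necked: round body 40 mm diameter, straight from the bottom up to 62 mm, shoulder, then a 26 mm cap, 95 mm high in all. Stands upright at the start; origin at the centre of the underside, z up. About 90 g.
- jar: The big jar: loose, off-white, straight-sided, 62 mm diameter, 55 mm high, white lid of the same diameter. Stands upright; origin at the centre of the underside, z up. About 130 g.
- small_jar: The small jar, not wanted in a kit: same make, 40 mm diameter, 40 mm high. Stands among the stock; leave it there. Origin at the centre of the underside.
- stand_tray: Long grey tray, fixed: plate 124 (x) by 240 (y) by 6 mm. Origin under its centre, on the bench; z up. Two V-notched rests, 12 mm thick, at x +34, y -80 and +80 mm, tops 78 mm up, notch 37 mm wide at the top: a rod in both lies along y, axis at x +34 mm, 68 mm above the bench. Pocket for the clamp block: centre x -30, y 0, inside 52 (x) by 72 (y) mm, floor 6 and rim 12 mm above the bench.
- sample_tray: Smaller grey tray of the sample kit, fixed, 92 mm (x) by 162 mm (y), walls 4 mm thick and 22 mm high, floor 6 mm above the bench. Origin at the centre of its underside on the bench; y along its length, z up. A cross wall parts it into two bays, each 84 mm in x: the wide bay, 90 mm in y, centre y = -32 mm; the narrow bay, 60 mm in y, centre y = +47 mm.
- beaker: Empty dark blue glazed beaker, 56 mm diameter, 60 mm high, open at the top, beyond the stock; bystander. Origin at the centre of the underside.
- tip_box: Blue pipette-tip box full of white tips, 85 by 120 mm, 46 mm high, beyond the stock; bystander. Origin at the centre of the underside.
Things that resemble listed ones, but are neither listed nor needed, are in the scene too. Leave any green or red look-alike of the jar alone.

How it is judged:
By the outcome, as a careful person would: the job done as asked, in the order asked, and still so for the second after the job is handed in, with the robot touching nothing.
It also fails if it takes over 106 s, if anything falls off the work surface, if the arm or the gripper's body presses on something with over 40 N, if the wrist force passes 120 N, or if a joint passes its speed limit or range.

## Working session

There is one attempt and no reset: what is moved stays moved. The work goes in short steps, Python scripts to look and compute and a tool call to move; the robot and the scene stay as the last step left them, time stands still between calls to the robot, and variables do not carry over. Pictures are saved under pics/ and viewed, at most 17 in all, crops included, and the job is handed in when it is done.

Besides the shell and the picture viewer there is one more tool, called after "Call:" in YAML: its name, and indented under it one key for each argument. arm_command: Moves the arm, as the interface text tells. Its arguments: {"type":"object","properties":{"increments":{"type":"array","items":{"type":"number"}},"gripper":{"type":"number"}},"required":["increments"]}

```bash
mkdir -p pics; cat > h.py <<'E'
import numpy as np, cv2
from station import monitor, eyes, arm
def snap(n,f):
    c=eyes.capture(n); cv2.imwrite('pics/'+f+'.png',c['img'][:,:,::-1]); 
    np.savez('pics/'+f+'.npz',**{k:c[k] for k in('img','K','k1','R','t')}); return c
def load(f): return np.load('pics/'+f+'.npz')
def ray(c,u,v):
    K=c['K']; d=np.array([float(c['k1']),0,0,0])
    p=cv2.undistortPoints(np.array([[[u,v]]],float),K,d)[0,0]
    R=c['R'];return -R.T@c['t'], R.T@np.array([p[0],p[1],1])
def at(c,u,v,z):
    o,d=ray(c,u,v); return (o+d*(z-o[2])/d[2]).round(4)
def proj(c,X):
    return cv2.projectPoints(np.array(X,float).reshape(-1,3),cv2.Rodrigues(c['R'])[0],c['t'],c['K'],np.array([float(c['k1']),0,0,0]))[0].reshape(-1,2).round(1)
E
python3 - <<'E'
from h import *
for n in('scene','top'): 
    c=snap(n,n+'1'); print(n,-c['R'].T@c['t'],c['k1'],c['K'][0,0])
o=monitor.get_obs();print(o)
E
```

```text
scene [ 1.18129647 -0.12504897  0.62441544] -0.03215629172446612 409.3196367513734
top [ 0.42350449 -0.03372692  0.90599519] -0.06224994593132006 413.6439141045642
{'t': 0.1, 'joints': array([-1.26027653e+00,  3.79341718e-01,  1.73471636e+00, -3.47580072e-06,
        1.02847061e+00, -3.32647041e-02]), 'dq': array([ 3.54801543e-04, -3.34665623e-03, -4.25711652e-04, -4.37749046e-06,
        9.20788460e-06,  4.05011183e-04]), 'joint_efforts': array([ 6.25232951e-04, -7.65038681e+01, -4.35290265e+01,  6.52508531e-02,
        3.98687075e-02, -3.59042622e-05]), 'eef_pos': array([ 0.23585529, -0.65872634,  0.23536688]), 'orientation': array([-3.14065704e+00, -2.81572179e-05,  3.43786287e-01]), 'ft_force': array([ 0.24749947,  0.46094532, -0.57829931]), 'ft_torque': array([-0.05362891, -0.04432601,  0.00729994]), 'finger_force': 0.0, 'finger_gap': 0.0911836345940301}
```

View pics/scene1.png

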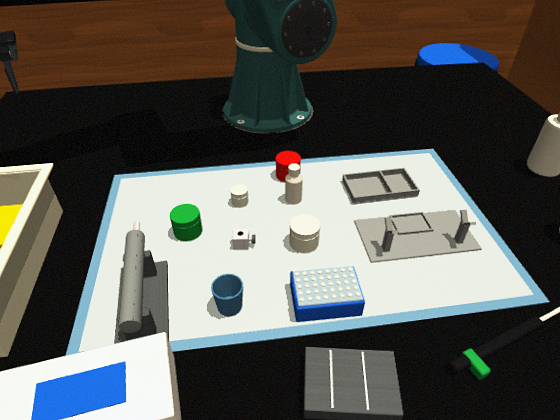

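View pics/top1.png

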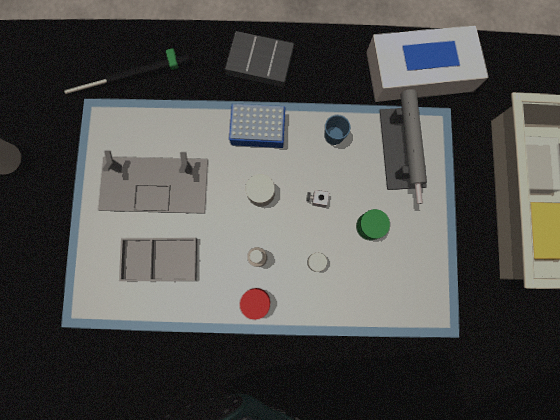

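Identification (top image):
- **Big jar:** (260,190), off-white and about 30 px wide. The small jar is at (318,262), and the green (375,225) and red (255,304) look-alikes are to be left alone.
- **Bottle:** (257,257), white with a narrow cap. The white object at the far left edge is off the mat.
- **Others:** clamp block (320,198), rod end (419,200), stand tray (153,185), sample tray (160,260) with its narrow bay on the left.

I'll confirm these with enlarged crops.

```bash
python3 - <<'E'
from h import *
a=load('top1')['img'][:,:,::-1]
for f,(x,y,w,h,s) in dict(cropA=(235,165,200,120,4),cropB=(90,145,125,145,4)).items():
    b=cv2.resize(a[y:y+h,x:x+w],None,fx=s,fy=s,interpolation=cv2.INTER_CUBIC); b=cv2.convertScaleAbs(b,alpha=1.4); cv2.imwrite(f'pics/{f}.png',b)
E
```

```text
(no output)
```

View pics/cropA.png

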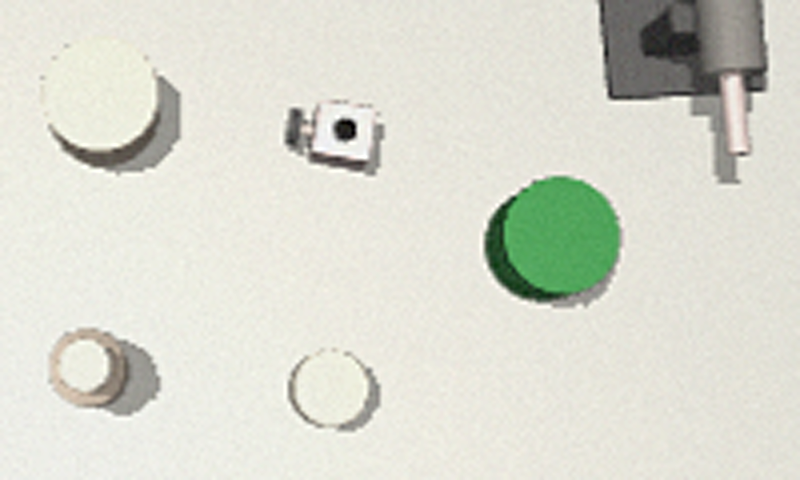

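View pics/cropB.png

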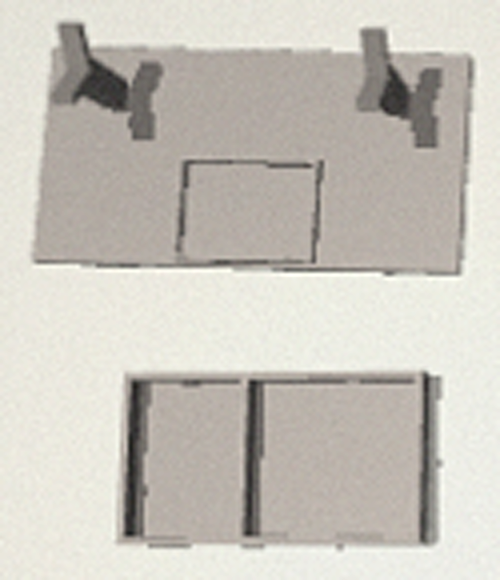

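```bash
python3 - <<'E'
from h import *
c=load('top1')
A=lambda u,v,z:at(c,235+(u+.5)/4-.5,165+(v+.5)/4-.5,z)
B=lambda u,v,z:at(c,90+(u+.5)/4-.5,145+(v+.5)/4-.5,z)
print('jar',A(101,95,.055),'boss hole',A(345,129,.034),'knob',A(293,128,.02),'bottle',A(84,365,.095),A(88,367,.062),'small',A(333,387,.04),'green',A(562,235,.055))
print('bosscorners',[A(*p,.034) for p in((316,100),(380,107),(374,158),(309,152))])
print('rod',A(733,75,.076),A(740,153,.076),'mouth',A(699,72,.081),A(763,66,.081))
print('tray',[B(*p,.006) for p in((52,47),(472,54),(462,272),(34,262))])
print('pocket',[B(*p,.012) for p in((185,161),(321,163),(315,263),(178,261))])
print('sample',[B(*p,.022) for p in((127,373),(427,373),(427,543),(119,543))])
print('div',[B(*p,.022) for p in((248,378),(243,540))])
s=load('scene1')
print('rest tips',[B(*p,.078) for p in((70,25),(150,64),(372,30),(430,70))])
E
```

```text
jar [0.5935 0.0076 0.055 ] boss hole [ 0.5826 -0.1226  0.034 ] knob [ 0.585  -0.0957  0.02  ] bottle [0.4513 0.0097 0.095 ] [0.4515 0.0094 0.062 ] small [ 0.445  -0.1172  0.04  ] green [ 0.5258 -0.2342  0.055 ]
bosscorners [array([ 0.598 , -0.1069,  0.034 ]), array([ 0.5951, -0.1414,  0.034 ]), array([ 0.5673, -0.1383,  0.034 ]), array([ 0.5696, -0.1035,  0.034 ])]
rod [ 0.6088 -0.3195  0.076 ] [ 0.5679 -0.3221  0.076 ] mouth [ 0.6087 -0.3001  0.081 ] [ 0.6129 -0.3337  0.081 ]
tray [array([0.6682, 0.3687, 0.006 ]), array([0.6695, 0.1296, 0.006 ]), array([0.5459, 0.1286, 0.006 ]), array([0.5452, 0.3673, 0.006 ])]
pocket [array([0.6031, 0.2848, 0.012 ]), array([0.6038, 0.2088, 0.012 ]), array([0.548 , 0.2084, 0.012 ]), array([0.5471, 0.2843, 0.012 ])]
sample [array([0.4842, 0.3038, 0.022 ]), array([0.4888, 0.1416, 0.022 ]), array([0.399 , 0.1369, 0.022 ]), array([0.394 , 0.3011, 0.022 ])]
div [array([0.4834, 0.2379, 0.022 ]), array([0.3977, 0.2348, 0.022 ])]
rest tips [array([0.6607, 0.3281, 0.078 ]), array([0.6406, 0.2839, 0.078 ]), array([0.6614, 0.1692, 0.078 ]), array([0.6408, 0.1378, 0.078 ])]
```

```bash
cat >> h.py <<'E'
def goto(x,y,z,yaw):
    o=monitor.get_obs(); w=o['orientation'][2]; d=np.array([x,y,z])-o['eef_pos']
    c,s=np.cos(w),np.sin(w); t=(w-yaw+np.pi)%(2*np.pi)-np.pi
    print('incr',np.round([1e3*(c*d[0]+s*d[1]),1e3*(s*d[0]-c*d[1]),-1e3*d[2]],1),'turn',round(t,3),'dist',round(1e3*np.linalg.norm(d)),'q',o['joints'].round(2),'t',o['t'])
E
python3 - <<'E'
from h import *
c=load('top1')
print('far',at(c,403,92,.081),at(c,418,92,.081))
goto(.575,-.32,.2,.06)
E
```

```text
far [ 0.8067 -0.2921  0.081 ] [ 0.808  -0.3247  0.081 ]
incr [ 433.5 -204.6   35.4] turn 0.284 dist 481 q [-1.26  0.38  1.73 -0.    1.03 -0.03] t 0.1
```

Call:
arm_command:
  increments: [50, -24, 4, 0.03, 100, -48, 8, 0.06, 150, -71, 12, 0.1, 200, -95, 16, 0.13, 250, -118, 20, 0.16, 300, -142, 24, 0.2, 350, -165, 28, 0.23, 400, -189, 32, 0.26, 433, -205, 35, 0.295, 433, -205, 35, 0.295, 433, -205, 35, 0.295]
  gripper: 0.45

```text
t: 1.48
eef_pos: [0.5741, -0.3203, 0.2007]
orientation: [-3.141, 0.001, 0.049]
ft_force: [-0.7, 0.1, -0.4]
finger_gap: 0.0406
finger_force: 0.0
```

```bash
python3 - <<'E'
from h import *
o=monitor.get_obs();print(o['t'],o['eef_pos'],o['orientation'],o['finger_gap'])
c=snap('wrist','w1');print(-c['R'].T@c['t'],proj(c,[[.568,-.322,.076],[.61,-.318,.076]]))
E
```

```text
1.475 [ 0.57408966 -0.32029003  0.20069506] [-3.14140033e+00  5.04332976e-04  4.93393018e-02] 0.04057698186420802
[ 0.63959082 -0.31573133  0.34988859] [[284.2 219.7]
 [282.2 176.5]]
```

View pics/w1.png

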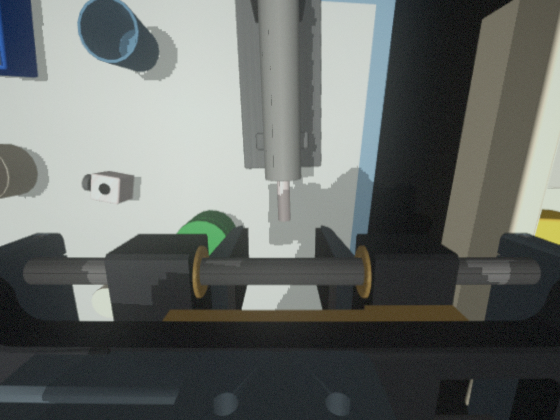

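Wrist view: the rod tip is at (285,221) and the tube mouth at (283,180), within 2 px of where my estimate put them.

```bash
python3 - <<'E'
from h import *
c=load('w1')
print(at(c,285,221,.076),at(c,283,183,.076),'tube',at(c,282.5,179,.081),at(c,263,179,.081),at(c,301.5,179,.081),'upper',at(c,260,2,.081),at(c,298,2,.081))
goto(.586,-.3215,.079,.049)
E
```

```text
[ 0.5667 -0.3229  0.076 ] [ 0.6039 -0.319   0.076 ] tube [ 0.6083 -0.3183  0.081 ] [ 0.6074 -0.3002  0.081 ] [ 0.6091 -0.336   0.081 ] upper [ 0.7522 -0.2927  0.081 ] [ 0.7537 -0.3238  0.081 ]
incr [ 12.    1.5 121.8] turn -0.0 dist 122 q [-0.54  0.36  1.84 -0.    0.95  0.98] t 1.525
```

Call:
arm_command:
  increments: [12, 1, 40, -0.01, 12, 1, 80, -0.01, 12, 1, 110, -0.01, 12, 1, 122, -0.01, 12, 1, 122, -0.01]

```text
t: 2.15
eef_pos: [0.5861, -0.321, 0.0789]
orientation: [-3.141, 0.001, 0.058]
ft_force: [-0.5, 0.6, 0.1]
finger_gap: 0.0412
finger_force: 0.0
```

Call:
arm_command:
  increments: [0, 0, 0, 0, 0, 0, 0, 0, 0, 0, 0, 0, 0, 0, 0, 0, 0, 0, 0, 0]
  gripper: 0

```text
t: 2.78
eef_pos: [0.5868, -0.3206, 0.0793]
orientation: [3.141, -0.001, 0.059]
ft_force: [-0.4, -0.0, 5.7]
finger_gap: 0.011
finger_force: 30.0
```

```bash
python3 - <<'E'
from h import *
o=monitor.get_obs();print(o)
E
```

```text
{'t': 2.775, 'joints': array([-5.34940829e-01,  5.35938202e-01,  1.84387262e+00, -9.88323499e-06,
        7.61140104e-01,  9.76992278e-01]), 'dq': array([ 1.18808974e-03,  1.71896889e-03, -6.65858510e-05, -3.45084537e-04,
        5.66847737e-04, -2.48484654e-03]), 'joint_efforts': array([ 1.09247295e-01, -7.64428210e+01, -3.26289475e+01,  4.94144694e-02,
       -1.50757330e-01,  7.53847504e-03]), 'eef_pos': array([ 0.5868019 , -0.32064151,  0.07934911]), 'orientation': array([ 3.14122794e+00, -5.28062956e-04,  5.88704692e-02]), 'ft_force': array([-0.39972963, -0.04124769,  5.72395935]), 'ft_torque': array([ 0.06911948,  0.04463427, -0.00315024]), 'finger_force': 29.986538887023926, 'finger_gap': 0.011047154715518653}
```

Call:
arm_command:
  increments: [-8, 0, -1, 0, -20, 0, -1, 0, -32, 0, -1, 0, -44, 0, -1, 0, -54, 0, -1, 0, -58, 0, -1, 0, -58, 0, -1, 0]

```text
t: 3.65
eef_pos: [0.5285, -0.324, 0.08]
orientation: [3.142, -0.0, 0.059]
ft_force: [-0.7, -0.5, -0.1]
finger_gap: 0.011
finger_force: 30.0
```

Call:
arm_command:
  increments: [0, 0, 0, 0, 0, 0, 0, 0, 0, 0, 0, 0]
  gripper: 0.3

```text
t: 4.03
eef_pos: [0.5288, -0.3239, 0.0799]
orientation: [3.142, -0.0, 0.059]
ft_force: [0.6, 0.2, -0.1]
finger_gap: 0.0273
finger_force: 0.0
```

```bash
python3 - <<'E'
from h import *
o=monitor.get_obs();print(o['eef_pos'],o['ft_force'])
c=snap('wrist','w2');cv2.imwrite('pics/w2c.png',c['img'][120:330,140:420,::-1])
print(proj(c,[[.509,-.325,.076],[.608,-.318,.076]]))
E
```

```text
[ 0.52883361 -0.3238944   0.07992743] [ 0.57070709  0.18348612 -0.1163319 ]
[[283.5 294.7]
 [281.5 116.3]]
```

View pics/w2.png

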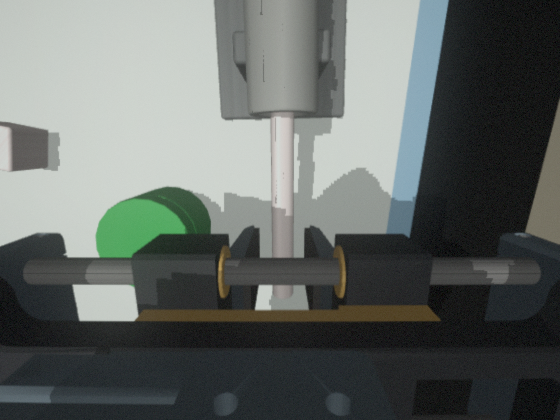

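Rod tip is at (283,297) and the mouth at (283,113): about 100 mm of rod is out, over half is still inside, and it stayed level. I'll regrasp near the mouth.

Call:
arm_command:
  increments: [15, 0, 0, 0, 35, 0, 0, 0, 52, 0, 0.5, 0, 60, 0, 1, 0, 60, 0, 1, 0]

```text
t: 4.7
eef_pos: [0.589, -0.3202, 0.0787]
orientation: [-3.141, 0.0, 0.059]
ft_force: [-1.1, 0.6, -0.3]
finger_gap: 0.0275
finger_force: 0.0
```

Call:
arm_command:
  increments: [0, 0, 0, 0, 0, 0, 0, 0, 0, 0, 0, 0, 0, 0, 0, 0]
  gripper: 0

```text
t: 5.2
eef_pos: [0.5883, -0.3205, 0.0789]
orientation: [-3.142, 0.0, 0.059]
ft_force: [0.5, 0.3, -0.6]
finger_gap: 0.0111
finger_force: 30.0
```

Call:
arm_command:
  increments: [-10, 0, -1, 0, -28, 0, -1, 0, -46, 0, -1, 0, -64, 0, -1, 0, -82, 0, -1, 0, -100, 0, -1, 0, -118, 0, -1, 0, -130, 0, -1, 0, -138, 0, -1, 0, -138, 0, -1, 0]

```text
t: 6.45
eef_pos: [0.4505, -0.3286, 0.08]
orientation: [3.142, -0.0, 0.058]
ft_force: [-0.1, -1.1, -1.6]
finger_gap: 0.0112
finger_force: 30.0
```

```bash
python3 - <<'E'
from h import *
o=monitor.get_obs();print(o['eef_pos'],o['ft_force'],o['ft_torque'])
c=snap('wrist','w3')
goto(.46,-.32,.19,.06)
E
```

```text
[ 0.45051725 -0.32860754  0.07999884] [-0.07051674 -1.10848058 -1.62203508] [-0.01712996 -0.03228534  0.00179514]
incr [   9.5   -8.1 -109.9] turn -0.001 dist 111 q [-0.67  0.4   2.07  0.    0.67  0.84] t 6.5
```

View pics/w3.png

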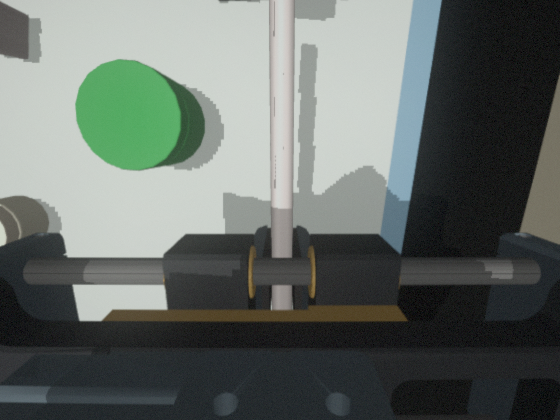

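Call:
arm_command:
  increments: [-8, 0, -15, 0, -10, 0, -45, 0, -10, 0, -80, 0, -10, 0, -110, 0, -10, 0, -110, 0]

```text
t: 7.12
eef_pos: [0.4418, -0.3299, 0.1929]
orientation: [3.138, -0.003, 0.059]
ft_force: [0.6, -0.1, -0.5]
finger_gap: 0.0111
finger_force: 30.0
```

```bash
python3 - <<'E'
from h import *
goto(.641,.2186,.18,np.pi/2+.005)
E
```

```text
incr [ 231.2 -535.8   12.9] turn -1.517 dist 584 q [-0.68  0.2   2.06  0.    0.87  0.83] t 7.125
```

Call:
arm_command:
  increments: [10, -22, 0, -0.07, 30, -69, 0, -0.2, 50, -116, 0, -0.34, 72, -167, 0, -0.48, 94, -218, 0, -0.62, 116, -269, 0, -0.76, 138, -320, 0, -0.9, 160, -371, 3, -1.04, 182, -422, 6, -1.18, 204, -473, 9, -1.33, 224, -519, 12, -1.46, 231, -536, 13, -1.517]

```text
t: 8.62
eef_pos: [0.6398, 0.2217, 0.1758]
orientation: [-3.141, 0.0, 1.581]
ft_force: [0.3, -0.6, -0.8]
finger_gap: 0.0109
finger_force: 30.0
```

Call:
arm_command:
  increments: [0, 0, 0, 0, 0, 0, 0, 0]

```text
t: 8.88
eef_pos: [0.6393, 0.2184, 0.1766]
orientation: [-3.141, 0.0, 1.574]
ft_force: [0.7, 0.4, -0.4]
finger_gap: 0.0116
finger_force: 30.0
```

```bash
python3 - <<'E'
from h import *
goto(.641,.2186,.18,np.pi/2+.005)
c=snap('scene','s2');cv2.imwrite('pics/s2c.png',cv2.resize(c['img'][120:300,320:560,::-1],None,fx=3,fy=3))
print(proj(c,[[.641,.1386,.177],[.641,.3586,.177],[.641,.1386,.068],[.641,.3586,.068]]))
E
```

```text
incr [ 0.2  1.7 -3.4] turn -0.002 dist 4 q [ 0.29  0.41  1.81 -0.    0.92  0.29] t 8.875
[[384.3 184.1]
 [498.4 173.7]
 [375.1 228.2]
 [479.8 217.2]]
```

View pics/s2c.png

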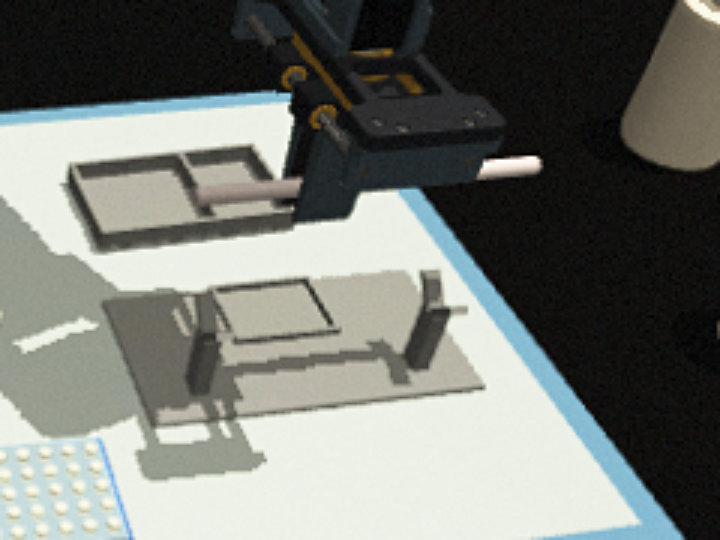

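The rod is held level; its ends at crop (200,196) and (540,165) match the projection within about 2 px, so it lines up with the notches. Lowering.

Call:
arm_command:
  increments: [-2, 2, 30, 0, -2, 2, 65, 0, -2, 2, 85, 0, -2, 2, 93, 0, -2, 2, 98, 0, -2, 2, 102, 0, -2, 2, 104, 0, -2, 2, 104, 0]

```text
t: 9.93
eef_pos: [0.642, 0.2177, 0.0732]
orientation: [3.141, -0.0, 1.576]
ft_force: [-0.1, 0.3, -0.6]
finger_gap: 0.0112
finger_force: 30.0
```

```bash
python3 - <<'E'
from h import *
goto(.641,.2166,.071,np.pi/2+.005);print(monitor.get_obs()['ft_force'],monitor.get_obs()['eef_pos'])
c=snap('scene','s3');cv2.imwrite('pics/s3c.png',cv2.resize(c['img'][150:280,340:520,::-1],None,fx=4,fy=4))
E
```

```text
incr [-1.1 -1.   2.2] turn 0.0 dist 3 q [ 0.29  0.56  1.82 -0.    0.76  0.29] t 9.925
[-0.10576434  0.32549933 -0.58688386] [0.64201591 0.21765992 0.0731823 ]
```

View pics/s3c.png

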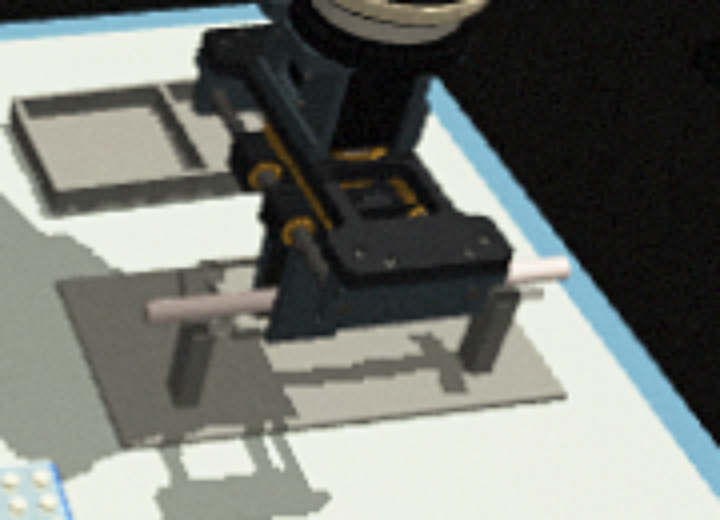

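Call:
arm_command:
  increments: [0, 0, 1.5, 0, 0, 0, 2.5, 0, 0, 0, 3, 0]

```text
t: 10.35
eef_pos: [0.6422, 0.2177, 0.0711]
orientation: [3.141, -0.0, 1.576]
ft_force: [-7.8, -1.3, 20.0]
finger_gap: 0.0114
finger_force: 30.0
```

Call:
arm_command:
  increments: [0, 0, 0, 0, 0, 0, 0, 0, 0, 0, 0, 0]
  gripper: 0.4

```text
t: 10.72
eef_pos: [0.6419, 0.2176, 0.0698]
orientation: [-3.142, 0.0, 1.576]
ft_force: [-0.7, 0.9, 0.0]
finger_gap: 0.0358
finger_force: 0.0
```

Call:
arm_command:
  increments: [0, 0, -10, 0, 0, 0, -40, 0, 0, 0, -80, 0, 0, 0, -110, 0, 0, 0, -110, 0]

```text
t: 11.35
eef_pos: [0.6433, 0.218, 0.1832]
orientation: [3.137, -0.001, 1.576]
ft_force: [-0.4, 0.5, -0.8]
finger_gap: 0.0365
finger_force: 0.0
```

```bash
python3 - <<'E'
from h import *
goto(.56,-.123,.18,-.08)
c=snap('scene','s4');cv2.imwrite('pics/s4c.png',cv2.resize(c['img'][150:280,340:520,::-1],None,fx=4,fy=4))
print((proj(c,[[.641,.1386,.068],[.641,.3586,.068]])-[340,150])*4)
E
```

```text
incr [-340.6  -85.     3.2] turn 1.656 dist 351 q [0.29 0.41 1.8  0.   0.93 0.29] t 11.35
[[140.4 312.8]
 [559.2 268.8]]
```

View pics/s4c.png

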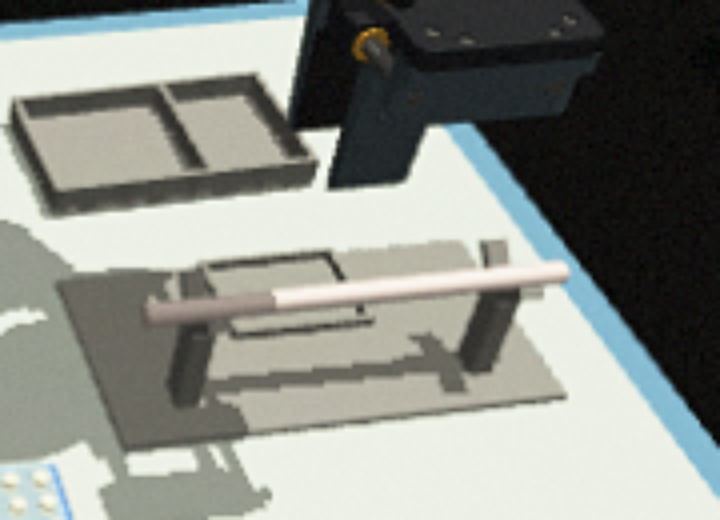

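The rod lies in both notches, with its ends at crop (148,312) and (570,270), centred to within about 4 mm. Next the clamp block.

```bash
python3 - <<'E'
from h import *
goto(.5825,-.1235,.14,1.49)
E
```

```text
incr [-340.9  -61.6   41.3] turn 0.086 dist 349 q [0.29 0.41 1.81 0.   0.93 0.29] t 11.4
```

Call:
arm_command:
  increments: [-20, -4, 0, 0, -70, -12, 5, 0.02, -120, -21, 12, 0.03, -170, -30, 20, 0.04, -220, -40, 27, 0.05, -270, -49, 33, 0.07, -315, -57, 38, 0.08, -341, -62, 41, 0.086, -341, -62, 41, 0.086, -341, -62, 41, 0.086]
  gripper: 0.6

```text
t: 12.65
eef_pos: [0.5811, -0.1236, 0.1384]
orientation: [-3.141, -0.0, 1.49]
ft_force: [0.3, 0.1, 0.6]
finger_gap: 0.055
finger_force: 0.0
```

```bash
python3 - <<'E'
from h import *
c=snap('wrist','w5')
print(proj(c,[[.5825,-.1225,.034]]))
goto(.5825,-.1235,.032,1.49)
E
```

```text
[[283.2 218.8]]
incr [ -0.2   1.2 106.6] turn 0.0 dist 107 q [-0.25  0.35  1.99  0.    0.8  -0.17] t 12.7
```

View pics/w5.png

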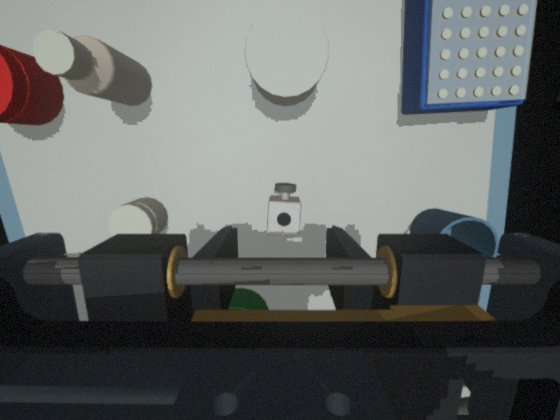

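The block's hole is at (284,219), against a predicted (283,219), and the block is aligned. Descending to grasp.

Call:
arm_command:
  increments: [0, 1, 40, 0, 0, 1, 80, 0, 0, 1, 100, 0, 0, 1, 107, 0, 0, 1, 107, 0]

```text
t: 13.32
eef_pos: [0.583, -0.1237, 0.0324]
orientation: [3.141, 0.0, 1.49]
ft_force: [0.1, -0.5, 0.1]
finger_gap: 0.0552
finger_force: 0.0
```

Call:
arm_command:
  increments: [0, 0, 0, 0, 0, 0, 0, 0, 0, 0, 0, 0, 0, 0, 0, 0, 0, 0, 0, 0]
  gripper: 0

```text
t: 13.95
eef_pos: [0.583, -0.1239, 0.0326]
orientation: [3.141, 0.0, 1.49]
ft_force: [-1.1, 0.9, 6.4]
finger_gap: 0.0296
finger_force: 30.0
```

Call:
arm_command:
  increments: [0, 0, -15, 0, 0, 0, -60, 0, 0, 0, -110, 0, 0, 0, -125, 0, 0, 0, -125, 0]

```text
t: 14.58
eef_pos: [0.5829, -0.1239, 0.158]
orientation: [3.14, 0.0, 1.49]
ft_force: [0.3, -0.1, -1.4]
finger_gap: 0.0299
finger_force: 30.0
```

```bash
python3 - <<'E'
from h import *
o=monitor.get_obs();print(o['eef_pos'],o['finger_gap'])
goto(.5765,.246,.15,np.pi/2+.005)
E
```

```text
[ 0.58294779 -0.12389551  0.15798008] 0.029909926516531096
incr [368.2 -36.3   8. ] turn -0.086 dist 370 q [-0.25  0.32  1.98 -0.    0.83 -0.17] t 14.575
```

Call:
arm_command:
  increments: [20, -2, 0, 0, 65, -6, 0, -0.02, 115, -11, 1, -0.03, 165, -16, 2, -0.05, 215, -21, 4, -0.06, 265, -27, 6, -0.07, 315, -32, 7, -0.08, 350, -35, 8, -0.086, 363, -36, 8, -0.086, 363, -36, 8, -0.086, 363, -36, 8, -0.086]

```text
t: 15.95
eef_pos: [0.5758, 0.24, 0.1485]
orientation: [-3.141, 0.0, 1.575]
ft_force: [0.4, -0.6, -0.3]
finger_gap: 0.0295
finger_force: 30.0
```

```bash
python3 - <<'E'
from h import *
goto(.5765,.240,.0395,np.pi/2+.005)
E
```

```text
incr [  0.    0.7 109. ] turn -0.001 dist 109 q [ 0.36  0.38  1.93 -0.    0.84  0.35] t 15.95
```

Call:
arm_command:
  increments: [0, 0.5, 40, 0, 0, 0.5, 75, 0, 0, 0.5, 95, 0, 0, 0.5, 103, 0, 0, 0.5, 107, 0, 0, 0.5, 109, 0, 0, 0.5, 109.5, 0, 0, 0.5, 109.5, 0]

```text
t: 16.95
eef_pos: [0.5768, 0.241, 0.0399]
orientation: [3.141, -0.0, 1.576]
ft_force: [0.3, -0.3, -1.4]
finger_gap: 0.0298
finger_force: 30.0
```

Call:
arm_command:
  increments: [0, 0, 0, 0, 0, 0, 0, 0, 0, 0, 0, 0]
  gripper: 0.46

```text
t: 17.32
eef_pos: [0.5767, 0.2409, 0.0395]
orientation: [3.141, -0.0, 1.576]
ft_force: [-0.4, -0.3, 0.1]
finger_gap: 0.042
finger_force: 0.0
```

Call:
arm_command:
  increments: [0, 0, -8, 0, 0, 0, -30, 0, 0, 0, -80, 0, 0, 0, -120, 0, 0, 0, -120, 0]

```text
t: 17.95
eef_pos: [0.5786, 0.2417, 0.1644]
orientation: [3.135, -0.002, 1.576]
ft_force: [0.3, -0.5, 0.2]
finger_gap: 0.0418
finger_force: 0.0
```

```bash
python3 - <<'E'
from h import *
goto(.4514,.0095,.16,np.pi/2+.005)
c=snap('scene','s6');cv2.imwrite('pics/s6c.png',cv2.resize(c['img'][150:280,340:520,::-1],None,fx=4,fy=4))
E
```

```text
incr [-231.5 -128.4    4.4] turn 0.0 dist 265 q [0.36 0.36 1.92 0.   0.86 0.35] t 17.95
```

View pics/s6c.png

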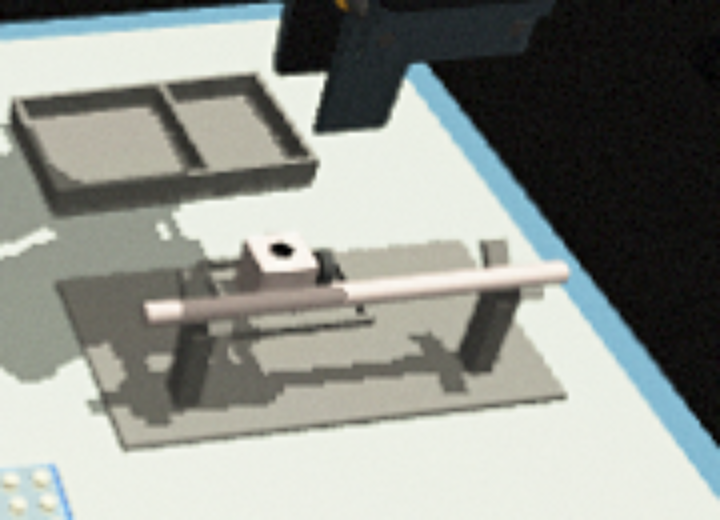

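The block stands hole-up in the pocket, with its hole at crop (283,250). Next the bottle.

Call:
arm_command:
  increments: [-17, -10, 0, 0, -55, -30, 0, 0, -95, -53, 1, 0, -135, -75, 2, 0, -175, -97, 3, 0, -210, -117, 4, 0, -231, -128, 4, 0, -231, -128, 4, 0, -231, -128, 4, 0]
  gripper: 0.7

```text
t: 19.12
eef_pos: [0.4495, 0.0094, 0.1551]
orientation: [-3.141, -0.0, 1.575]
ft_force: [0.5, 0.2, 0.0]
finger_gap: 0.0635
finger_force: 0.0
```

```bash
python3 - <<'E'
from h import *
print('red',at(load('top1'),255,304,.055))
c=snap('wrist','w7'); print(proj(c,[[.4513,.0097,.095],[.4514,.0095,.062]]))
goto(.4514,.0095,.048,np.pi/2+.005)
E
```

```text
red [0.3561 0.0099 0.055 ]
[[284.  234.6]
 [283.8 223.2]]
incr [-1.000e-01  1.700e+00  1.072e+02] turn 0.0 dist 107 q [-0.03  0.11  2.27  0.    0.77 -0.04] t 19.175
```

View pics/w7.png

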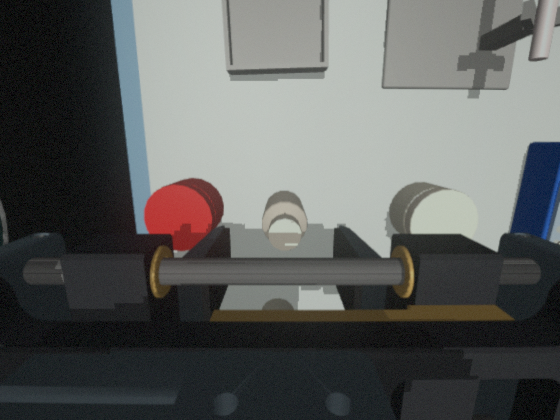

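The bottle cap is at (286,232), against a predicted (284,235), so it sits centred between the fingers and the red jar is clear of them. Descending.

Call:
arm_command:
  increments: [0, 2, 40, 0, 0, 2, 80, 0, 0, 2, 100, 0, 0, 2, 107, 0, 0, 2, 107, 0]

```text
t: 19.8
eef_pos: [0.4519, 0.0096, 0.0484]
orientation: [-3.141, -0.0, 1.576]
ft_force: [0.3, -0.1, -0.1]
finger_gap: 0.0639
finger_force: 0.0
```

Call:
arm_command:
  increments: [0, 0, 0, 0, 0, 0, 0, 0, 0, 0, 0, 0, 0, 0, 0, 0, 0, 0, 0, 0]
  gripper: 0

```text
t: 20.42
eef_pos: [0.4521, 0.0093, 0.0489]
orientation: [3.141, 0.0, 1.576]
ft_force: [-1.9, 1.1, 9.3]
finger_gap: 0.0393
finger_force: 30.0
```

Call:
arm_command:
  increments: [0, 0, -12, 0, 0, 0, -45, 0, 0, 0, -80, 0, 0, 0, -90, 0, 0, 0, -90, 0]

```text
t: 21.05
eef_pos: [0.4519, 0.0093, 0.1388]
orientation: [3.14, 0.0, 1.576]
ft_force: [-0.3, 0.6, -0.8]
finger_gap: 0.0393
finger_force: 30.0
```

```bash
python3 - <<'E'
from h import *
goto(.4401,.268,.135,np.pi/2+.03)
E
```

```text
incr [258.8 -10.5   3.8] turn -0.025 dist 259 q [-0.03  0.14  2.27  0.    0.73 -0.04] t 21.05
```

Bottle held (39 mm gap). Carrying it to the narrow bay.

Call:
arm_command:
  increments: [12, 0, 0, 0, 45, -2, 0, 0, 90, -4, 0, -0.01, 135, -6, 1, -0.01, 180, -8, 2, -0.02, 220, -9, 3, -0.025, 248, -10, 4, -0.025, 259, -10, 4, -0.025, 259, -10, 4, -0.025, 259, -10, 4, -0.025]

```text
t: 22.3
eef_pos: [0.4402, 0.2675, 0.1341]
orientation: [-3.141, 0.0, 1.6]
ft_force: [-0.5, 0.2, -0.4]
finger_gap: 0.0389
finger_force: 30.0
```

```bash
python3 - <<'E'
from h import *
goto(.4401,.268,.0545,np.pi/2+.03)
E
```

```text
incr [ 0.5 -0.1 79.6] turn -0.001 dist 80 q [ 0.5   0.25  2.15 -0.    0.75  0.47] t 22.3
```

Call:
arm_command:
  increments: [0, 0, 25, 0, 0, 0, 50, 0, 0, 0, 66, 0, 0, 0, 74, 0, 0, 0, 78, 0, 0, 0, 79.5, 0, 0, 0, 79.5, 0]

```text
t: 23.18
eef_pos: [0.4407, 0.2684, 0.0553]
orientation: [3.141, -0.0, 1.601]
ft_force: [0.4, -0.0, -0.2]
finger_gap: 0.0393
finger_force: 30.0
```

Call:
arm_command:
  increments: [0, 0, 0, 0, 0, 0, 0, 0, 0, 0, 0, 0]
  gripper: 0.65

```text
t: 23.55
eef_pos: [0.4405, 0.2683, 0.0551]
orientation: [3.141, -0.0, 1.601]
ft_force: [0.4, -0.1, -0.1]
finger_gap: 0.0589
finger_force: 0.0
```

Call:
arm_command:
  increments: [0, 0, -12, 0, 0, 0, -45, 0, 0, 0, -90, 0, 0, 0, -115, 0, 0, 0, -115, 0]

```text
t: 24.18
eef_pos: [0.4415, 0.2688, 0.1724]
orientation: [3.138, -0.002, 1.601]
ft_force: [-0.7, 0.8, -0.5]
finger_gap: 0.0595
finger_force: 0.0
```

```bash
python3 - <<'E'
from h import *
goto(.5935,.0076,.14,np.pi/2+.005)
E
```

```text
incr [-265.6  144.1   32.4] turn 0.025 dist 304 q [ 0.5   0.18  2.13 -0.    0.82  0.47] t 24.175
```

Call:
arm_command:
  increments: [-20, 11, 0, 0, -60, 33, 0, 0, -105, 57, 3, 0.01, -150, 81, 10, 0.01, -195, 106, 18, 0.02, -235, 127, 26, 0.025, -258, 140, 30, 0.025, -266, 144, 32, 0.025, -266, 144, 32, 0.025, -266, 144, 32, 0.025]
  gripper: 1

```text
t: 25.42
eef_pos: [0.5918, 0.0075, 0.1379]
orientation: [-3.141, -0.0, 1.577]
ft_force: [0.5, 0.4, 0.2]
finger_gap: 0.091
finger_force: 0.0
```

```bash
python3 - <<'E'
from h import *
c=snap('wrist','w8'); print(proj(c,[[.5935,.0076,.055],[.5935+.031,.0076,.055],[.5935-.031,.0076,.055]]))
goto(.5935,.0076,.042,np.pi/2+.005)
E
```

```text
[[283.5 226.5]
 [320.7 226.7]
 [246.4 226.3]]
incr [ 0.   1.6 96. ] turn 0.001 dist 96 q [-0.03  0.35  2.    0.    0.8  -0.03] t 25.475
```

View pics/w8.png

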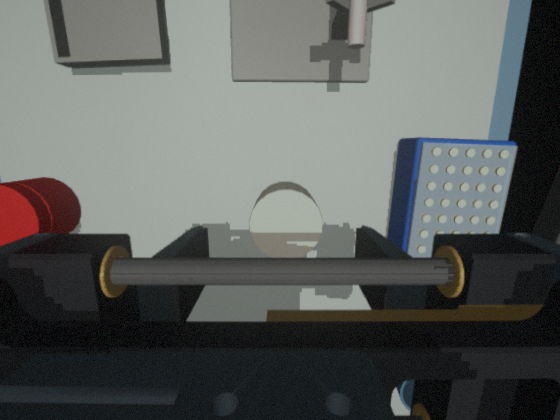

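The big jar's lid spans (249–323,222), about 2 px from prediction, and sits between the fingers; the tip box is clear.

Call:
arm_command:
  increments: [0, 3, 40, 0, 0, 3, 75, 0, 0, 3, 88, 0, 0, 3, 93, 0, 0, 3, 93, 0]

```text
t: 26.1
eef_pos: [0.5958, 0.0068, 0.0457]
orientation: [3.141, 0.0, 1.576]
ft_force: [-0.6, 0.7, 0.0]
finger_gap: 0.0911
finger_force: 0.0
```

Call:
arm_command:
  increments: [0, 0, 0, 0, 0, 0, 0, 0, 0, 0, 0, 0, 0, 0, 0, 0, 0, 0, 0, 0]
  gripper: 0

```text
t: 26.72
eef_pos: [0.5956, 0.0067, 0.0452]
orientation: [3.141, -0.0, 1.576]
ft_force: [-1.3, -0.7, 5.5]
finger_gap: 0.0615
finger_force: 30.0
```

Call:
arm_command:
  increments: [0, 0, -12, 0, 0, 0, -45, 0, 0, 0, -85, 0, 0, 0, -100, 0, 0, 0, -100, 0]

```text
t: 27.35
eef_pos: [0.5957, 0.0066, 0.1456]
orientation: [3.14, 0.0, 1.576]
ft_force: [-0.4, 0.7, -1.3]
finger_gap: 0.0615
finger_force: 30.0
```

```bash
python3 - <<'E'
from h import *
goto(.4424,.187,.145,np.pi/2+.03)
E
```

```text
incr [ 181.1 -152.4    0.6] turn -0.025 dist 237 q [-0.03  0.34  1.99 -0.    0.81 -0.03] t 27.35
```

Call:
arm_command:
  increments: [10, -8, -3, 0, 38, -32, -5, 0, 74, -62, -5, -0.01, 110, -93, -5, -0.015, 145, -122, -3, -0.02, 168, -142, -1, -0.025, 181, -152, 0, -0.025, 181, -152, 0, -0.025, 181, -152, 0, -0.025]

```text
t: 28.48
eef_pos: [0.4429, 0.1866, 0.1448]
orientation: [-3.142, 0.0, 1.6]
ft_force: [0.3, 0.6, -2.0]
finger_gap: 0.061
finger_force: 30.0
```

```bash
python3 - <<'E'
from h import *
goto(.4424,.187,.052,np.pi/2+.03)
E
```

```text
incr [ 0.5 -0.5 92.8] turn -0.0 dist 93 q [ 0.35  0.18  2.21 -0.    0.75  0.32] t 28.475
```

Call:
arm_command:
  increments: [0, 0, 25, 0, 0, 0, 55, 0, 0, 0, 77, 0, 0, 0, 86, 0, 0, 0, 90, 0, 0, 0, 92.5, 0, 0, 0, 93, 0, 0, 0, 93, 0]

```text
t: 29.48
eef_pos: [0.4427, 0.187, 0.0523]
orientation: [3.141, -0.0, 1.601]
ft_force: [-0.2, -0.5, -1.0]
finger_gap: 0.0617
finger_force: 30.0
```

Call:
arm_command:
  increments: [0, 0, 0, 0, 0, 0, 0, 0, 0, 0, 0, 0]
  gripper: 0.9

```text
t: 29.85
eef_pos: [0.4425, 0.1869, 0.052]
orientation: [3.141, -0.0, 1.601]
ft_force: [-0.9, -0.5, -0.1]
finger_gap: 0.082
finger_force: 0.0
```

Call:
arm_command:
  increments: [0, 0, -12, 0, 0, 0, -45, 0, 0, 0, -90, 0, 0, 0, -130, 0, -50, 0, -150, 0, -100, 0, -160, 0, -150, 0, -160, 0, -200, 0, -160, 0, -240, 0, -160, 0, -240, 0, -160, 0]

```text
t: 31.1
eef_pos: [0.4497, -0.0549, 0.2127]
orientation: [3.141, 0.0, 1.598]
ft_force: [-0.1, 0.9, -0.4]
finger_gap: 0.082
finger_force: 0.0
```

```bash
python3 - <<'E'
from h import *
c=snap('top','t9');cv2.imwrite('pics/t9c.png',c['img'][:,:,::-1]);print(monitor.get_obs()['ft_force'])
E
```

```text
[-0.65501967  0.41182506 -0.3964415 ]
```

View pics/t9c.png

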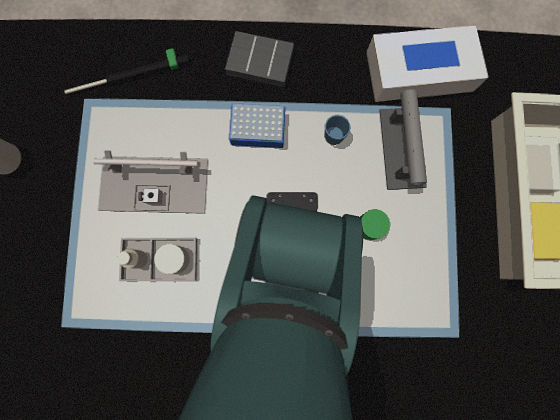

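The rod spans (97–197,161) in both notches, the block is at (151,196), the bottle at (125,258) and the jar at (170,259). I'll check the bottle for lean against the projection before handing in.

```bash
python3 - <<'E'
from h import *
print(proj(load('t9'),[[.4405,.268,.101],[.4405,.268,.006],[.4425,.187,.061]]))
E
```

```text
[[122.7 257.6]
 [138.8 259. ]
 [169.3 258.5]]
```

The cap and lid both match the upright projections, and the robot is clear of everything.

```bash
python3 -c "
from h import *
print(arm.finish_job())"
```

```text
the job is handed in; nothing more can be done
None
```

Both kits are made up in the order asked and handed in at about 31 s: rod in both notches (centred within about 4 mm), clamp block hole-up in its pocket, bottle upright in the narrow bay and big jar upright in the wide bay, with nothing else moved.

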